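# Secure the tin of engobe in the shaker cradle with the feel-lock key

## Task

Slide the big spattered tin along the blue shaker cradle until it is fully home against the back stop. Then hold the red T-key that stands in the lock, press it and turn it a little back and forth to feel for the hidden slot until it sinks in, and, keeping it pressed, turn it clockwise until the yellow bar has swung fully across behind the tin; then let go of the key, leaving it in its lock. Move the bar only with the key, keep the tin upright, and do not disturb the loose pale beaker.

Things in the scene. Friction and masses are not known exactly. Their poses are not given: they have to be found in the camera images.
- cradle: Blue shaker cradle, fixed, 124 mm wide (x), 250 mm long (y). Origin: on the table under the middle of its lane. The lane runs along its y axis; white runners 12 mm above the table, low aluminium rails (22 mm high) with inner faces at x = +-56 mm. Stop plate at the +y end, 75 mm high, face at y = +111 mm, with side cheeks 55 mm high; the -y end is open. Lock pedestal beside the lane at +x.
- tin_home (a point): Point on the runners in the cradle, 60 mm along +y from its origin and 12 mm up: the centre of the tin's underside lies here when the tin is fully home against the stop. Axes as the cradle's.
- tin: Closed round tin, white with dark spatters, 101 mm in diameter, 134 mm tall, 0.4 to 0.8 kg, too wide to grasp. Origin: centre of its underside, z up its axis. It stands on the runners between the rails, 60 to 120 mm short of home (towards the cradle's -y end), and slides easily: friction about 0.2, 1 to 2 N moves it, and it does not tip even when pushed near its top.
- lock_top (a point): Centre of the mouth of the round lock collar, 112 mm above the table, on the lock's vertical axis, which is at x = +125, y = -4 mm in the cradle's frame. Collar 73 mm across outside. Inside, out of sight, is the slot for the key's blade, at an unknown angle within 0.6 rad either way of the handle's starting direction; it takes the blade within about 0.08 rad either way.
- key_grip (a point): Centre of the red handle bar on the loose T-key, 165 mm above the table at the start. Bar 64 mm long (x axis here), 15 mm thick (y), 36 mm tall, z up. A black flange 64 mm across has its top 27 mm below this point. The key stands in the collar with 1.5 mm play; its blade lies along the bar. Once sunk in, turning it clockwise (from above) turns the lock and the bar.
- key: The same key, 0.18 kg; origin at the underside of its blade, 65 mm above the table at the start, x along the bar. It rests on a spring plunger: 4.5 N starts to press it down, 8 N at the bottom. Off the slot it stops hard within 2 mm; in line with the slot it sinks 10 to 12 mm. Pressing with 8 to 15 N is right. When let go it springs up again and the yellow bar stays where it is.
- clamp (a joint): Turn of the yellow bar about the lock axis, rad: 0 = parked, pointing aslant to the open end of the lane; 1.0 = straight across the lane behind the home tin, at its stop. Grows clockwise seen from above. The sunk key turns it after up to 0.1 rad of play, with 0.2 to 0.3 N m.
- clamp_bar: The yellow retaining bar, 14 mm square with a round rubber tip 165 mm from the lock axis, 27 to 45 mm above the table. Origin: on the table plane, on the lock axis. A tin that is not home stands in its way.
- beaker: Loose pale beaker, a bystander, 70 mm across, 78 mm tall, origin at the centre of its underside.
Not all that is in view belongs to the job. There is more than one size of the key; the job needs the largest. Leave any purple look-alike of the tin alone.

How it is judged (in metres and radians):
On the way, in this order (a step that is already met when the one before it is completed fails the run):
1. the tin stands home against the back stop (within 6 mm) (y of tin in the frame of cradle above 0.054 m), for 0.2 s.
2. the key has sunk at least 7 mm into the slot (z of key_grip in the frame of cradle below 0.158 m), for 0.1 s.
3. with the key still sunk in, the bar is turned across the lane to its stop (within 0.1 rad) (value of joint clamp above 0.9 rad and z of key_grip in the frame of cradle below 0.16 m), for 0.1 s.
At the end, for the whole second after the job is handed in: The bar is across the lane within 0.1 rad of its stop; the tin is at rest, upright and within 6 mm of home; the released key stands in its lock (within 15 mm of the lock's axis, at most 10 mm above its starting height, upright) (value of joint clamp above 0.9 rad and y of tin in the frame of cradle above 0.054 m and angle between tin's own z axis and vertical below 0.1 rad and linear speed of tin below 0.02 m/s and angle between key_grip's own z axis and vertical below 0.2 rad and horizontal distance between key_grip and clamp_bar below 0.015 m and z of key_grip in the frame of cradle below 0.175 m); the robot touches nothing.
It fails at once if the robot pushes the bar itself (contact force between any of the fingers, the arm and clamp_bar above 1 N).
It fails at once if the tin is tipped by more than 0.3 rad (angle between tin's own z axis and vertical above 0.3 rad).
It fails at once if the beaker is moved by more than 30 mm (distance of beaker from where it was at the start of the episode above 0.03 m).
It also fails if it takes over 58 s, if anything falls off the work surface, if the arm or the gripper's body presses on something with over 40 N, if the wrist force passes 120 N, or if a joint passes its speed limit or range.

## Robot

A 6-joint arm with a two-finger parallel gripper is mounted at the origin on the work surface; the furniture and walls round the work are solid. World frame = base frame: x ahead of the robot, y to its left, z up, the work surface at z = 0. Lengths are in mm, angles in rad, forces in N, time in s.
With the tool pointing down it reaches from about 275 to 1000 mm from the base axis. Payload 8.4 kg.
Tool frame: the origin (TCP) lies where the fingers leave the gripper's body, on its centre line; the fingertips stand 73 mm ahead of it and the grasp point (between the pads) lies 54 mm ahead of it; z points along the fingers, y is the line along which they close (so a half turn about z gives the same grasp; the last joint's range is limited). The gripper opens to 85 mm and grips with 20 to 120 N. Pads are 22 mm wide; open, the fingers measure 114 mm over their backs; the gripper's body (76 mm by 85 mm) begins 54 mm behind the grasp point. The pads swing forward as they close: fully open they stand 13 mm farther back than shut.
Start: joints at [1.209, 0.353, 1.633, -0, 1.155, -0.002], TCP at [220.053, 584.983, 303.881] pointing down, gripper open.
Joint ranges: [-2.63, 2.63], [-0.92, 2.1], [0.06, 2.66], [-1.3, 4.44], [0, 2.69], [-3.02, 3.02]. Speed limits (rad/s): [2.22, 2.22, 2.79, 3.14, 3.14, 3.14].

## Interface

Orientations are given as [roll, pitch, yaw] about the fixed x, y, z axes, in that order (R = Rz(yaw) Ry(pitch) Rx(roll)).
In Python, from rig import bot gives the robot as it stands.
- The arm moves only by the tool play_rows, never from a script. Its argument "moves" is a list of rows, each a list of 3 entries, a list of its own where there are three numbers: the shift along the tool's x, y, z in mm, then the turn about the tool's z in degrees, then the opening in per cent of the stroke, from 0 (shut) to 100 (fully open). A call has exactly 5 rows; each row shifts and turns the commanded pose from where the row before left it, along the tool's axes as they then stand; what a row does not reach is not made up. A row lasts 1/8 s, in which the tool goes at most 62.5 mm and 10.7 degrees, less where a joint would pass 70% of its speed; a pose out of reach is approached as far as the arm can. A call is refused whole if a number of a shift passes 62.5 or a number of a turn 10.7, either way. A call with a gripper value outside its range is refused whole. The fingers move at their own pace and stop on an object; the grip force is fixed at half the most. Time passes only in rows, so rows that do not move let the fingers close, or fill a call up. It gives the time, the measured TCP pose, the force, the opening and the grip force at its end, in the units of the state.
- bot.sense(): the state, without advancing time (a new reading comes with each control period).
- bot.read_camera(name): name is "side" or "top" or "wrist"; returns the picture (480x640x3 uint8, red, green, blue); there is no depth.
- bot.camera_info(name): a dict with "fx", "fy", "cx", "cy" (pixels), "k1" (the pictures are not rectified: a ray, as slopes to the right and down, at radius r is drawn at 1 + k1 r^2 times it, then the intrinsics apply), "T" (4x4, takes a point from camera to world coordinates); the wrist camera has in their place "hand_eye" (4x4, takes a point from camera to tool coordinates, whose origin is the TCP and whose axes are the flange's). Camera axes: x right, y down, z forward; pixel columns grow to the right and rows downward; lengths in mm; the calibration is good to about 2 mm. A picture is of the moment at which its call begins: read the wrist's pose just before it. camera_info takes no time and is no camera call.
- bot.job_done(): hands the job in; it is judged then, once.
Trained networks look in the newest picture that a camera, given by its name, has taken for a name from the list of things; names that differ only in an ending like _2 or _b are one class to them, and where a whole thing is asked for, a point or a joint stands for the part that bears it (a point fixed in the world has none). Each returns a list of dicts, best first, with "confidence" (0 to 1); they miss things now and then, are a little off and sometimes report something else, mostly with a low value. They report only what shows in the picture. A call takes as long as a camera call. They do not tell look-alikes from the thing itself.
- bot.recognise(camera, name): "extent" ([left, top, width, height] in pixels, round what is visible of it).
- bot.trace(camera, name): "region" (480x640 bool, what is visible of it) and "extent" ([left, top, width, height] in pixels, round what is visible of it).
The state is a dict: "time_s": time; "joint_pos": joint angles; "dq": joint speeds; "joint_efforts": joint torques, N m; "position": TCP position; "eef_rot": TCP orientation; "force": force on the tool from outside, world axes, zero at the start; "ft_torque": the same for the moment, N m; "width": finger opening in mm; "gripper_force": force on a finger pad.
Only numpy, scipy, OpenCV 4.12 (cv2) and the standard library are available. Lean on these libraries where they do the work, as an engineer would, in place of code of your own. Each camera call takes 0.05 s, during which the arm holds its last target. There are 200 camera calls.

## Working session

There is one attempt and no reset: what is moved stays moved. The work goes in short steps, Python scripts to look and compute and a tool call to move; the robot and the scene stay as the last step left them, time stands still between calls to the robot, and variables do not carry over. Pictures are saved under pics/ and viewed, at most 10 in all, crops included, and the job is handed in when it is done.

Besides the shell and the picture viewer there is one more tool, called after "Call:" in YAML: its name, and indented under it one key for each argument. play_rows: Moves the arm, as the interface text tells. Its arguments: {"type":"object","properties":{"moves":{"type":"array","items":{"type":"array"}}},"required":["moves"]}

```bash
mkdir -p pics; ls; cat > h.py <<'E'
import numpy as np, cv2
from rig import bot
def snap(n,f):
    im=bot.read_camera(n); cv2.imwrite(f'pics/{f}.png',im[:,:,::-1]); return im
E
python3 - <<'E'
from h import *
s=bot.sense(); print(s)
for n in ('top','side','wrist'):
    snap(n,n+'0'); print(n,bot.camera_info(n))
    for t in ('cradle','tin','key','key_grip','lock_top','clamp_bar','beaker'):
        try: print(t,[(np.round(d['extent']).tolist(),round(d['confidence'],2)) for d in bot.recognise(n,t)])
        except Exception as e: print(t,e)
a=cv2.imread('pics/top0.png');b=cv2.imread('pics/side0.png')
E
```

```text
pics
{'time_s': 0.0, 'joint_pos': array([ 1.20858867e+00,  3.53627728e-01,  1.63415763e+00, -1.25441184e-05,
        1.15518698e+00, -2.40103045e-03]), 'dq': array([-0.00118303,  0.00095174,  0.00087712, -0.00056176, -0.00046883,
        0.00224317]), 'joint_efforts': array([ 3.14255667e-03, -6.05261207e+01, -3.42078602e+01,  9.15475857e-05,
        9.22510866e-03, -5.87787167e-05]), 'position': array([219.92561318, 584.61740663, 303.1643067 ]), 'eef_rot': array([-3.14021294e+00,  8.15654169e-06,  2.78179111e+00]), 'force': array([-0.9666796 ,  0.1638522 ,  0.00700138]), 'ft_torque': array([-0.04818054,  0.00532565, -0.01368608]), 'gripper_force': 0.0, 'width': 85.22786899181425}
top {'fx': 563.6549411218168, 'fy': 563.6549411218168, 'cx': 308.67180475136286, 'cy': 244.34435182716015, 'k1': -0.1833343995450264, 'T': array([[-2.13962657e-02, -9.97890660e-01,  6.12897328e-02,
         3.41331577e+02],
       [-9.99417829e-01,  1.97189895e-02, -2.78417592e-02,
         7.05559247e+01],
       [ 2.65744599e-02, -6.18497614e-02, -9.97731630e-01,
         1.15641631e+03],
       [ 0.000000
[... 1601 characters left out ...]
0.89)]
wrist {'fx': 397.39973959117026, 'fy': 397.39973959117026, 'cx': 314.370588501101, 'cy': 242.91238628898424, 'k1': 0.030107265043820153, 'hand_eye': array([[-1.83554447e-04, -9.63168690e-01, -2.68897827e-01,
         6.76575022e+01],
       [ 9.99999862e-01, -4.44071072e-05, -5.23555313e-04,
         1.17013163e+00],
       [ 4.92331110e-04, -2.68897886e-01,  9.63168565e-01,
        -7.07892247e+01],
       [ 0.00000000e+00,  0.00000000e+00,  0.00000000e+00,
         1.00000000e+00]])}
cradle [([53.0, 462.0, 36.0, 18.0], 0.65)]
tin [([0.0, 264.0, 84.0, 116.0], 0.85)]
key []
key_grip [([53.0, 465.0, 42.0, 12.0], 0.49)]
lock_top [([54.0, 463.0, 39.0, 15.0], 0.89)]
clamp_bar []
beaker []
```

```bash
python3 - <<'E'
import cv2
a=cv2.imread('pics/top0.png')[120:390,140:440];cv2.imwrite('pics/topc.png',cv2.resize(a,None,fx=2.2,fy=2.2)[:600])
b=cv2.imread('pics/side0.png')[170:400,220:520];cv2.imwrite('pics/sidec.png',cv2.resize(b,None,fx=2.6,fy=2.6)[:600])
E
```

```text
(no output)
```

View pics/topc.png

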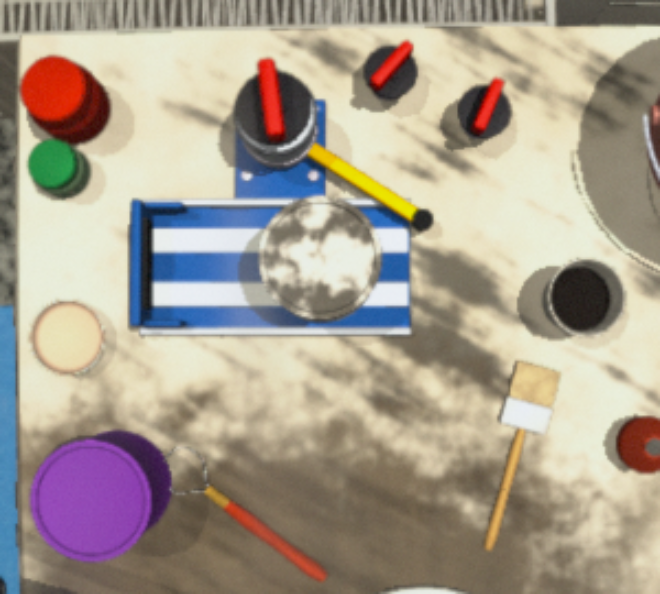

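View pics/sidec.png

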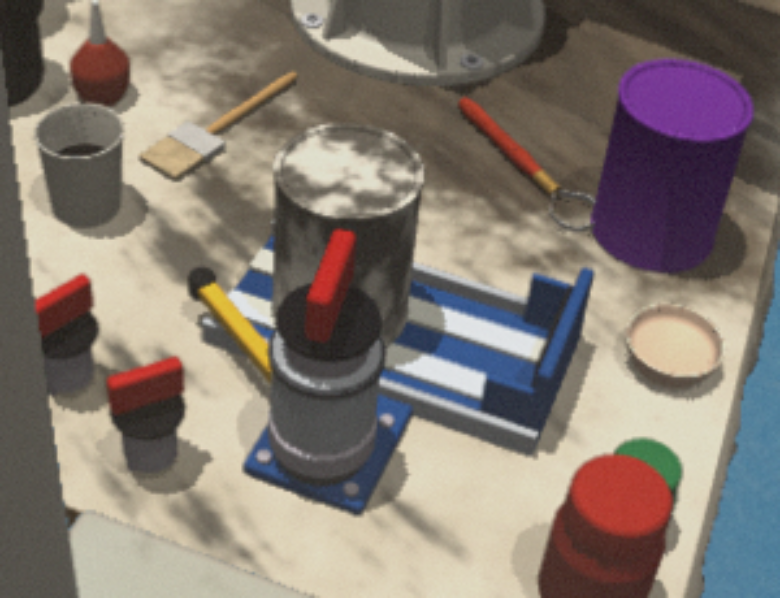

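The lock's key, at top px (263,165) and standing in the grey collar on the blue pedestal, is the largest. The smaller keys at (317,150) and (361,168) are look-alikes. The spattered tin is at (285,237) in the lane; the purple one at (183,346) is to be left. The beaker is the grey one at (404,255). The stop end of the cradle is image-left, which is world +y.

```bash
cat >> h.py <<'E'
def ray(n,uv,T=None):
    c=bot.camera_info(n); K=np.array([[c['fx'],0,c['cx']],[0,c['fy'],c['cy']],[0,0,1]])
    p=cv2.undistortPoints(np.array(uv,float).reshape(-1,1,2),K,np.array([c['k1'],0,0,0,0]))[:,0]
    T=c['T'] if T is None else T
    d=np.c_[p,np.ones(len(p))]@T[:3,:3].T
    return T[:3,3],d
def onz(n,uv,z,T=None):
    o,d=ray(n,uv,T); return o+d*((z-o[2])/d[:,2])[:,None]
def wristT():
    from scipy.spatial.transform import Rotation as R
    s=bot.sense(); T=np.eye(4); T[:3,:3]=R.from_euler('xyz',s['eef_rot']).as_matrix(); T[:3,3]=s['position']
    return T@bot.camera_info('wrist')['hand_eye']
def redbar(n,box,z,T=None):
    im=bot.read_camera(n); x,y,w,h=box; c=im[y:y+h,x:x+w].astype(int)
    m=((c[...,0]>150)&(c[...,1]<70)&(c[...,2]<70)).astype(np.uint8)
    k,l,st,_=cv2.connectedComponentsWithStats(m); i=1+np.argmax(st[1:,4])
    ys,xs=np.nonzero(l==i); return np.c_[xs+x,ys+y]
E
python3 - <<'E'
from h import *
np.set_printoptions(precision=1,suppress=True)
f=lambda p:np.array(p)/2.2+[140,120]
print('tin top',onz('top',f([[320,258]]),146))
im=cv2.imread('pics/top0.png')
print('cradle -y rail ends z22',onz('top',f([[411,200],[411,332]]),22), 'stop top corners z75',onz('top',f([[133,200],[133,328]]),75))
p=redbar('top',(235,135,55,65),183); q=onz('top',p,183)
r=cv2.minAreaRect(q[:,:2].astype(np.float32)); print('bar',r)
o,d=ray('side',[[338/2.6+220,(240+320)/2/2.6+170]]); print('side at z~165..',onz('side',[[333/2.6+220,285/2.6+170]],165))
print('bk',onz('top',f([[583,298]]),78))
print('tip',onz('top',f([[423,220]]),45), 'beige',onz('top',f([[70,337]]),20))
E
```

```text
tin top [[417.   83.8 146. ]]
cradle -y rail ends z22 [[478.2   0.6  22. ]
 [356.7   3.5  22. ]] stop top corners z75 [[476.7 248.4  75. ]
 [364.2 249.4  75. ]]
bar ((544.607421875, 120.97871398925781), (60.308834075927734, 13.357128143310547), 6.558707237243652)
side at z~165.. [[544.4 122.9 165. ]]
bk [[ 382.4 -145.5   78. ]]
tip [[457.1  -8.4  45. ]] beige [[358.1 317.2  20. ]]
```

Call:
play_rows:
  moves:
    - [[0, 0, 0], -10.3, 0]
    - [[0, 0, 0], -10.3, 0]
    - [[-15, -45, 0], 0, 0]
    - [[-15, -50, 0], 0, 0]
    - [[-15, -50, 0], 0, 0]

```text
time_s: 1.88
position: [265.2, 438.6, 303.8]
eef_rot: [3.142, 0.0, -3.141]
force: [0.9, -0.0, -0.5]
width: 0.4
gripper_force: 0.0
```

Call:
play_rows:
  moves:
    - [[-17, -50, 0], 0, 0]
    - [[-17, -50, 0], 0, 0]
    - [[-17, -50, 0], 0, 0]
    - [[-17, -50, 0], 0, 0]
    - [[-17, -50, 0], 0, 0]

```text
time_s: 2.5
position: [350.3, 188.4, 304.2]
eef_rot: [3.141, 0.001, -3.141]
force: [1.5, 0.6, 0.2]
width: 0.2
gripper_force: 0.0
```

Call:
play_rows:
  moves:
    - [[-17, -50, 0], 0, 0]
    - [[-17, -50, 0], 0, 0]
    - [[-17, -50, 0], 0, 0]
    - [[-17, -50, 0], 0, 0]
    - [[0, 0, 0], 0, 0]

```text
time_s: 3.12
position: [418.8, -12.9, 304.1]
eef_rot: [-3.141, 0.001, 3.137]
force: [0.0, -0.2, -0.2]
width: -0.1
gripper_force: 0.0
```

Call:
play_rows:
  moves:
    - [[0, 0, 40], 0, 0]
    - [[0, 0, 45], 0, 0]
    - [[0, 0, 45], 0, 0]
    - [[0, 8, 4], 0, 0]
    - [[0, 8, 0], 0, 0]

```text
time_s: 3.75
position: [418.4, 6.8, 170.8]
eef_rot: [-3.141, 0.0, -3.141]
force: [1.1, -2.2, 0.9]
width: 0.0
gripper_force: 0.7
```

Call:
play_rows:
  moves:
    - [[0, 10, 0], 0, 0]
    - [[0, 10, 0], 0, 0]
    - [[0, 10, 0], 0, 0]
    - [[0, 10, 0], 0, 0]
    - [[0, 10, 0], 0, 0]

```text
time_s: 4.38
position: [418.0, 56.6, 170.0]
eef_rot: [-3.142, 0.0, 3.141]
force: [1.0, -2.6, 1.2]
width: 0.0
gripper_force: 0.7
```

Call:
play_rows:
  moves:
    - [[0, 10, 0], 0, 0]
    - [[0, 10, 0], 0, 0]
    - [[0, 10, 0], 0, 0]
    - [[0, 8, 0], 0, 0]
    - [[0, 8, 0], 0, 0]

```text
time_s: 5.0
position: [417.9, 102.5, 169.9]
eef_rot: [-3.142, -0.0, 3.141]
force: [0.7, -2.6, 0.9]
width: 0.2
gripper_force: 0.7
```

Call:
play_rows:
  moves:
    - [[0, 4, 0], 0, 0]
    - [[0, 3, 0], 0, 0]
    - [[0, 2, 0], 0, 0]
    - [[0, 2, 0], 0, 0]
    - [[0, 0, 0], 0, 0]

```text
time_s: 5.62
position: [418.2, 111.0, 170.6]
eef_rot: [-3.138, 0.001, -3.14]
force: [-0.7, -22.6, 16.7]
width: -0.2
gripper_force: 6.1
```

Call:
play_rows:
  moves:
    - [[0, -4, 0], 0, 0]
    - [[0, -4, 0], 0, 0]
    - [[0, -10, 0], 0, 0]
    - [[0, -20, 0], 0, 0]
    - [[0, -20, 0], 0, 0]

```text
time_s: 6.25
position: [417.7, 54.2, 169.8]
eef_rot: [3.142, -0.0, -3.141]
force: [-0.3, -0.2, 0.3]
width: 0.1
gripper_force: 0.0
```

Call:
play_rows:
  moves:
    - [[0, 0, -40], 0, 50]
    - [[0, 0, -40], 0, 100]
    - [[0, 0, -50], 0, 100]
    - [[-10, 0, -20], 0, 100]
    - [[0, 0, 0], 0, 100]

```text
time_s: 6.88
position: [428.9, 54.8, 321.1]
eef_rot: [3.141, 0.003, 3.141]
force: [0.2, 0.4, -0.5]
width: 85.1
gripper_force: 0.0
```

```bash
python3 - <<'E'
from h import *
np.set_printoptions(precision=1,suppress=True)
im=snap('top','top1'); 
r=bot.recognise('top','tin'); print(r)
x,y,w,h=r[0]['extent']; print(onz('top',[[x+w/2,y+h/2]],146))
T=wristT(); snap('wrist','wrist1'); print(T)
b=[cv2.imread('pics/top1.png')[130:300,160:400],cv2.imread('pics/wrist1.png')]
cv2.imwrite('pics/c1.png',np.hstack([cv2.resize(b[0],(400,283)),cv2.resize(b[1],(377,283))]))
E
```

```text
[{'extent': [154.2, 316.7, 60.0, 58.9], 'confidence': 0.75}, {'extent': [197.3, 211.5, 53.2, 57.3], 'confidence': 0.69}]
[[224.9 269.6 146. ]]
[[  0.    1.    0.3 360. ]
 [  1.   -0.   -0.   55.6]
 [ -0.    0.3  -1.  389.7]
 [  0.    0.    0.    1. ]]
```

View pics/c1.png

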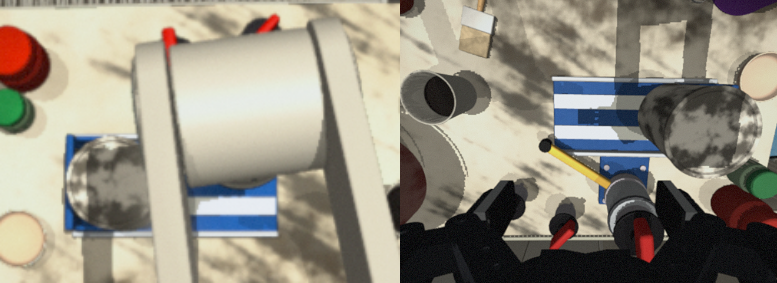

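The tin is against the stop in the top view (tin at crop (105,183), touching the blue plate), and the bar is still parked. Next I go above the key.

Call:
play_rows:
  moves:
    - [[-40, 22, 0], 0, 100]
    - [[-40, 22, 0], 0, 100]
    - [[-36, 22, 10], 0, 100]
    - [[0, 0, 30], -6.5, 100]
    - [[0, 0, 0], 0, 100]

```text
time_s: 7.65
position: [541.8, 120.6, 276.2]
eef_rot: [-3.141, -0.008, -3.029]
force: [-0.2, 0.6, 0.1]
width: 85.1
gripper_force: 0.0
```

```bash
python3 - <<'E'
from h import *
np.set_printoptions(precision=1,suppress=True)
T=wristT(); s=bot.sense(); print(s['position'],s['eef_rot'],s['joint_pos'])
im=snap('wrist','wrist2')
c=im.astype(int); m=((c[...,0]>120)&(c[...,1]<60)&(c[...,2]<60)).astype(np.uint8)
k,l,st,ce=cv2.connectedComponentsWithStats(m)
for i in range(1,k):
    if st[i,4]>300:
        print(st[i],ce[i])
        ys,xs=np.nonzero(l==i); print(cv2.minAreaRect(onz('wrist',np.c_[xs,ys],183,T)[:,:2].astype(np.float32)))
r=bot.recognise('wrist','tin'); print(r)
for d in r:
    x,y,w,h=d['extent']; print(onz('wrist',[[x+w/2,y+h/2]],146,T))
E
```

```text
[541.8 120.6 276.2] [-3.1 -0.  -3. ] [ 0.2  0.3  1.8  0.   1.1 -1.5]
[ 13 197  38  65 817] [ 30.5 230.2]
((527.35302734375, 0.13104915618896484), (6.73392391204834, 30.25242805480957), 66.70188903808594)
[133 270  56  51 576] [158.8 297.6]
((551.583740234375, 53.70341491699219), (6.896739959716797, 30.618616104125977), 48.448875427246094)
[ 554  283   86   80 3305] [600.8 324. ]
((543.0220947265625, 247.80287170410156), (38.78822326660156, 36.39124298095703), 17.82105827331543)
[ 300  292   30   72 1261] [314.4 332.3]
((559.75537109375, 123.2759780883789), (35.42527389526367, 13.388932228088379), 6.98189640045166)
[{'extent': [353.0, 0.5, 261.5, 138.4], 'confidence': 0.66}, {'extent': [258.3, 212.1, 113.4, 153.1], 'confidence': 0.44}]
[[437.9 188.7 146. ]]
[[555.2 123.1 146. ]]
```

View pics/wrist2.png

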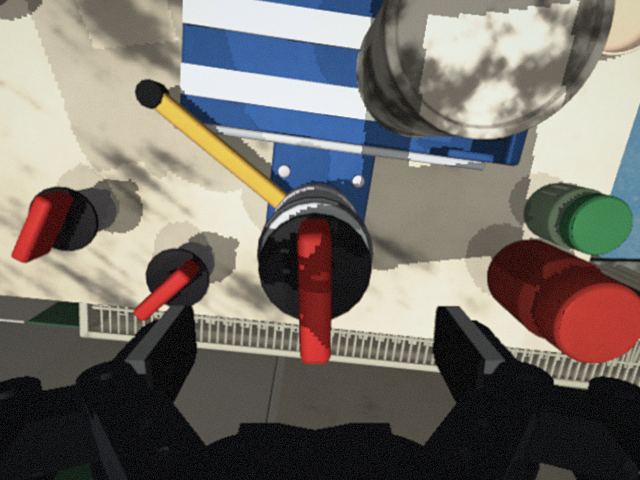

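Between the open fingers, the red bar runs from (315,225) to (315,362), parallel to the pads. The yellow bar is still parked and the tin is home. Now I go down and grasp.

Call:
play_rows:
  moves:
    - [[-3, 0.5, 20], 0, 100]
    - [[0, 0, 20], 0, 100]
    - [[0, 0, 16], 0, 100]
    - [[0, 0, 0], 0, 60]
    - [[0, 0, 0], 0, 30]

```text
time_s: 8.38
position: [547.2, 121.8, 224.7]
eef_rot: [3.141, 0.001, -3.029]
force: [-0.1, 0.1, 0.2]
width: 51.3
gripper_force: 0.0
```

Call:
play_rows:
  moves:
    - [[0, 0, 0], 0, 15]
    - [[0, 0, 0], 0, 0]
    - [[0, 0, 0], 0, 0]
    - [[0, 0, 0], 0, 0]
    - [[0, 0, 0], 0, 0]

```text
time_s: 9.0
position: [547.2, 121.8, 224.4]
eef_rot: [3.142, 0.001, -3.028]
force: [-0.7, -0.7, 5.8]
width: 14.6
gripper_force: 59.6
```

Call:
play_rows:
  moves:
    - [[0, 0, 1], 0, 0]
    - [[0, 0, 1], 0, 0]
    - [[0, 0, 0.5], 0, 0]
    - [[0, 0, 0], 0, 0]
    - [[0, 0, 0], 0, 0]

```text
time_s: 9.62
position: [547.5, 121.9, 223.1]
eef_rot: [3.141, 0.002, -3.029]
force: [-3.9, -0.2, 17.3]
width: 14.4
gripper_force: 61.6
```

Call:
play_rows:
  moves:
    - [[0, 0, -0.4], 2.5, 0]
    - [[0, 0, 0], 2.5, 0]
    - [[0, 0, 0], 2.5, 0]
    - [[0, 0, 0], 2.5, 0]
    - [[0, 0, 0], 0, 0]

```text
time_s: 10.25
position: [547.2, 121.9, 222.0]
eef_rot: [3.141, 0.001, 3.081]
force: [0.9, 0.5, 4.0]
width: 14.4
gripper_force: 59.4
```

Call:
play_rows:
  moves:
    - [[0, 0, 1], 0, 0]
    - [[0, 0, 1], 0, 0]
    - [[0, 0, 1], 0, 0]
    - [[0, 0, 0], 0, 0]
    - [[0, 0, 0], 0, 0]

```text
time_s: 10.88
position: [547.1, 121.8, 218.9]
eef_rot: [3.141, 0.001, 3.08]
force: [1.6, 0.7, 4.9]
width: 14.3
gripper_force: 59.5
```

It is sinking: 3 mm deeper with only 5 N. I keep pressing.

Call:
play_rows:
  moves:
    - [[0, 0, 2], 0, 0]
    - [[0, 0, 2], 0, 0]
    - [[0, 0, 2], 0, 0]
    - [[0, 0, 1], 0, 0]
    - [[0, 0, 0], 0, 0]

```text
time_s: 11.5
position: [547.4, 121.8, 212.9]
eef_rot: [3.141, 0.001, 3.08]
force: [-1.1, 0.4, 14.3]
width: 14.2
gripper_force: 61.3
```

Call:
play_rows:
  moves:
    - [[0, -0.2, 0], 4, 0]
    - [[0, -0.2, 0], 4, 0]
    - [[0, -0.2, 0], 4, 0]
    - [[0, -0.2, 0], 4, 0]
    - [[0, 0, 0], 0, 0]

```text
time_s: 12.12
position: [547.2, 121.0, 212.9]
eef_rot: [3.141, 0.001, 2.8]
force: [-1.1, 0.3, 14.1]
width: 14.2
gripper_force: 61.0
```

```bash
python3 -c "
from h import *
s=bot.sense();print(s['position'],s['eef_rot'],s['force'],s['ft_torque'])"
```

```text
[547.22003704 121.01558093 212.86357529] [3.14099052e+00 1.22654931e-03 2.80033458e+00] [-1.06086553  0.33406964 14.13471574] [0.06675423 0.06621732 0.0748091 ]
```

Little side force. I keep turning.

Call:
play_rows:
  moves:
    - [[0, -0.2, 0], 5, 0]
    - [[0, -0.2, 0], 5, 0]
    - [[0, -0.2, 0], 5, 0]
    - [[0, -0.2, 0], 5, 0]
    - [[0, 0, 0], 0, 0]

```text
time_s: 12.75
position: [547.0, 120.5, 212.8]
eef_rot: [3.14, 0.001, 2.451]
force: [1.0, 1.0, 13.7]
width: 13.7
gripper_force: 60.9
```

Call:
play_rows:
  moves:
    - [[0, -0.2, 0], 5, 0]
    - [[0, -0.2, 0], 5, 0]
    - [[0, -0.2, 0], 5, 0]
    - [[0, 0, 0], 0, 0]
    - [[0, 0, 0], 0, 0]

```text
time_s: 13.38
position: [546.7, 120.2, 212.9]
eef_rot: [3.139, 0.001, 2.19]
force: [2.2, 1.7, 13.9]
width: 14.5
gripper_force: 60.8
```

```bash
python3 - <<'E'
from h import *
s=bot.sense();print(s['position'],s['eef_rot'],s['force'],s['ft_torque'])
a=snap('side','side3')[170:400,220:520,::-1]; b=snap('wrist','w3')[...,::-1]
cv2.imwrite('pics/c3.png',np.hstack([cv2.resize(a,(400,307)),cv2.resize(b,(400,307))]))
E
```

```text
[546.7490981  120.15192588 212.86855637] [3.13939019e+00 6.29382613e-04 2.19012512e+00] [ 2.15111408  1.70134112 13.87541386] [ 0.43303049 -0.19401973  0.00277178]
```

View pics/c3.png

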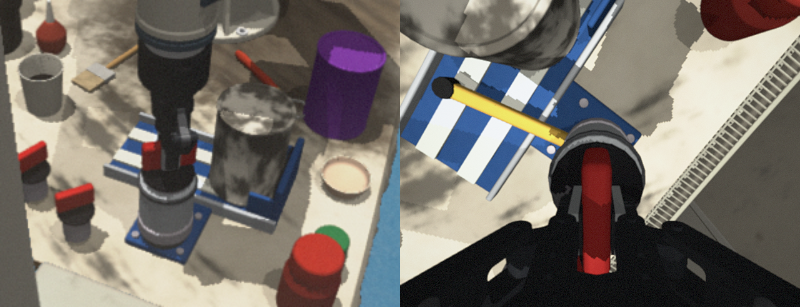

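The yellow bar has swung most of the way across (wrist crop, tip at (443,88), next to the tin). I keep turning to the stop.

Call:
play_rows:
  moves:
    - [[0, -0.2, 0], 4, 0]
    - [[0, -0.2, 0], 4, 0]
    - [[0, 0, 0], 3, 0]
    - [[0, 0, 0], 0, 0]
    - [[0, 0, 0], 0, 0]

```text
time_s: 14.1
position: [546.5, 120.0, 212.9]
eef_rot: [3.139, 0.0, 1.998]
force: [1.7, 2.6, 12.7]
width: 14.1
gripper_force: 60.7
```

```bash
python3 -c "
from h import *
s=bot.sense();print(s['position'],s['eef_rot'],s['force'],s['ft_torque'])"
```

```text
[546.5467164  119.99016912 212.90860689] [3.13893479e+00 2.18353120e-04 1.99817729e+00] [ 1.70881982  2.5626633  12.67894841] [ 0.51648277 -0.40902009  0.11639918]
```

Call:
play_rows:
  moves:
    - [[0, 0, 0], 2, 0]
    - [[0, 0, 0], 2, 0]
    - [[0, 0, 0], 2, 0]
    - [[0, 0, 0], 0, 0]
    - [[0, 0, 0], 0, 0]

```text
time_s: 14.72
position: [546.5, 119.9, 212.9]
eef_rot: [3.139, 0.001, 1.897]
force: [1.3, 1.7, 13.1]
width: 14.0
gripper_force: 73.7
```

```bash
python3 - <<'E'
from h import *
s=bot.sense();print(s['position'],s['eef_rot'],s['force'],s['ft_torque'])
T=wristT(); im=snap('wrist','w4'); c=im.astype(int)
m=((c[...,0]>170)&(c[...,1]>120)&(c[...,2]<90)).astype(np.uint8)
k,l,st,ce=cv2.connectedComponentsWithStats(m); i=1+np.argmax(st[1:,4]); ys,xs=np.nonzero(l==i)
q=onz('wrist',np.c_[xs,ys],45,T)[:,:2].astype(np.float32); print(st[i],cv2.fitLine(q,cv2.DIST_L2,0,.01,.01).ravel(),cv2.minAreaRect(q))
E
```

```text
[546.46374151 119.94446742 212.92331002] [3.13926478e+00 9.86445821e-04 1.89691686e+00] [ 1.30968043  1.71073092 13.09693143] [ 0.41773297 -0.22109196  1.78436351]
[  78  156  156   52 1292] [9.9787903e-01 6.5095246e-02 4.2744852e+02 1.2583617e+02] ((447.42333984375, 124.80888366699219), (12.337966918945312, 91.35885620117188), 89.48285675048828)
```

Moment about z has risen to 1.8 N m and the yellow bar lies along x at y≈121–126, so it is at its stop. I ease the twist, let the key rise, and release.

Call:
play_rows:
  moves:
    - [[0, 0, 0], -2, 0]
    - [[0, 0, -3], -1, 0]
    - [[0, 0, -4], 0, 0]
    - [[0, 0, -4], 0, 0]
    - [[0, 0, 0], 0, 0]

```text
time_s: 15.4
position: [545.9, 119.7, 222.9]
eef_rot: [3.141, -0.0, 1.946]
force: [3.1, 1.8, 3.8]
width: 14.1
gripper_force: 60.6
```

Call:
play_rows:
  moves:
    - [[0, 0, 0], 0, 20]
    - [[0, 0, 0], 0, 40]
    - [[0, 0, 0], 0, 80]
    - [[0, 0, 0], 0, 100]
    - [[0, 0, 0], 0, 100]

```text
time_s: 16.02
position: [545.5, 119.6, 222.7]
eef_rot: [-3.141, -0.0, 1.946]
force: [1.0, -0.5, -0.7]
width: 84.5
gripper_force: 0.0
```

Call:
play_rows:
  moves:
    - [[0, 0, 0], 0, 100]
    - [[0, 0, -15], 0, 100]
    - [[0, 0, -25], 0, 100]
    - [[0, 0, -30], 0, 100]
    - [[0, 0, -30], 0, 100]

```text
time_s: 16.65
position: [545.6, 119.6, 324.8]
eef_rot: [3.141, 0.0, 1.946]
force: [0.2, 0.7, 0.2]
width: 85.6
gripper_force: 0.0
```

```bash
python3 - <<'E'
from h import *
print(bot.sense()['width'])
a=snap('side','side5')[170:400,220:520,::-1]; b=snap('wrist','w5')[...,::-1]
cv2.imwrite('pics/c5.png',np.hstack([cv2.resize(a,(400,307)),cv2.resize(b,(400,307))]))
E
```

```text
85.62941782554607
```

View pics/c5.png

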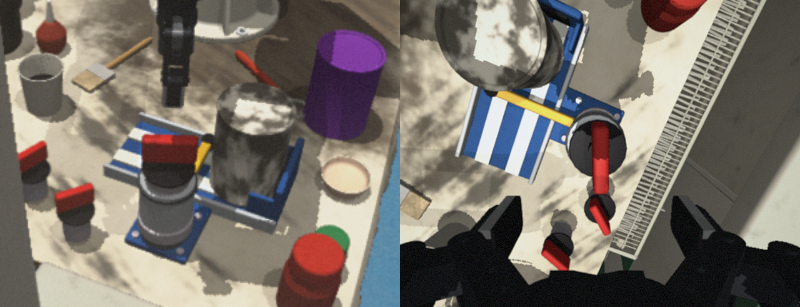

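The key stands upright in its lock, the yellow bar lies across behind the home tin, the beaker is in place, and the gripper is clear.

```bash
python3 -c "
from rig import bot
print(bot.job_done())"
```

```text
the job is handed in; nothing more can be done
None
```

The job is handed in, with no verdict shown: the tin is home against the stop, the key sank about 11 mm and turned the yellow bar across to its stop, and the released key stands upright in its lock.

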